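# Unlatch the bottle filler's guard window and push it up to the mark

### The job

Open the bottle filler for a bottle change: with closed fingertips, swing the catch at the guard window's left aside, then push the window up from beneath its lip until the lip is level with the tip of the pointer on the right post, and come away so that the window stays there. Only push, gently: never pinch the catch or the lip between the fingers and never force them. Leave the pointer clamp, the bottle inside and all the other things where they are.

Things in the scene. Friction and masses are not known exactly. Their poses are not given: they have to be found in the camera images.
- filler: grey bench bottle filler, 180 wide x 122 deep x 460 high mm, fixed on the table. Origin: centre of its underside; x points to its back and y to the left as one faces its front, which looks towards the robot's left. A clear window runs up and down between two 22 mm posts, 79 either side of the middle, front faces 62 before the origin. The deck is 85 high and 60 deep before the origin.
- window (a joint): height of the clear guard window above its closed position, m: 0 closed, 0.165 fully up. Balanced by two dark counterweights running in the posts: pushing takes 2 to 3 N either way and it stays wherever it is left. While the catch is closed it rises only 1 to 4 mm.
- lip (a point): middle of the front edge of the window's lip, at half thickness; axes as the filler's. The lip is a level ledge at the window's foot: 128 wide, 10 thick (underside 5 below this point), reaching 34 back to the window frame, 28 to the posts; underside 115 above the table when closed, free space below. A finger tilted forward about 45 degrees gets under; its lower front edge rests on the finger.
- catch (a joint): angle of the catch, rad: near 0 closed (hanging straight down, its toe over a steel tab at the left end of the lip), growing as its lower end swings to the left (+y of the filler), at most 1.35. It frees the window above about 0.25. It has friction (about 1 N at the thumb tab) and stays where it is left.
- thumb_tab (a point): middle of the catch's thumb tab: a plate with black cheeks, 34 long towards the robot, 9 thick, 26 high, its faces looking left and right; 175 above the table when closed, front end 17 before this point. Push its right face to the left. It swings about a pivot 65 above it, axis along the filler's x. The catch's toe below it is 128 to 138 above the table and ends 33 right of this point.
- mark (a point): tip of the small steel cone of the pointer clamp on the right post, pointing left at the right end of the lip; its height (half the block's) is the marked height, 195 to 265 above the table. The clamp is a dark block 25 wide, 20 high with a black thumbscrew, standing out 24 before the post. The lip passes 2 to its left.
- height_clamp (a joint): height of the pointer clamp on its post above its lowest place, m; clamped fast, not to be moved.
- bottle_inside: gold oval bottle with white top, 26 x 52 x 97, standing on the filler's deck under the nozzle, behind the window. Origin: centre of its underside.
- bottle_a: gold oval bottle with white top, 26 x 52 x 97, standing on the table to the left. Origin: centre of its underside.
- bottle_b: gold oval bottle as above, standing on the table to the left. Origin: centre of its underside.
- beaker: small white dosing cup, 58 diameter, 61 high, on the table. Origin: centre of its underside.
- ferrule: white flanged ferrule, 50 diameter, 30 high, on the table. Origin: centre of its underside.
- seal_ring: white seal ring, 43 diameter, 8 thick, lying on the table. Origin: centre of its underside.
- marker: white felt marker with a black cap lying on the table, 17 x 133 x 16. Origin: centre of its underside.

How it is judged (in metres and radians):
On the way, in this order (a step that is already met when the one before it is completed fails the run):
1. the catch has been swung well clear of the lip while the window is still down (value of joint catch above 0.4 rad and value of joint window below 0.01 m), for 0.1 s.
2. the window is on its way up, pushed by the fingers under its lip (value of joint window above 0.03 m and contact force between the fingers and window_c0 above 0.5 N), for 0.1 s.
At the end, for the whole second after the job is handed in: the middle of the lip's front edge is within 8 mm of the pointer's tip in height, the window is at rest, the catch is still swung aside (over 0.3 rad) (z of lip in the frame of mark between -0.008 and 0.008 m and velocity of joint window between -0.01 and 0.01 m/s and value of joint catch above 0.3 rad); the robot touches nothing.
It fails at once if the lip is pinched between the fingers (touched from above and below at once) (contact force between the fingers and window_c0 above 1 N and contact force between the fingers and window_c1 above 1 N).
It fails at once if the catch's thumb tab is pinched between the fingers (touched on both faces at once) (contact force between the fingers and catch_c3 above 1 N and contact force between the fingers and catch_c4 above 1 N).
It fails at once if the window or the catch is forced (over 40 N) (contact force between any of the fingers, the arm and window above 40 N or contact force between any of the fingers, the arm and catch above 40 N).
It fails at once if the pointer clamp is shifted by more than 4 mm on its post (distance of mark from where it was at the start of the episode above 0.004 m).
It fails at once if the bottle inside or another bystander is pushed or lifted more than 20 mm from its place or knocked over (distance of any of bottle_inside, bottle_a, bottle_b, beaker, ferrule, seal_ring, marker from where it was at the start of the episode above 0.02 m or angle between any of bottle_inside, bottle_a, bottle_b, beaker, ferrule, seal_ring, marker's own z axis and vertical above 0.5 rad).
It also fails if it takes over 58 s, if anything falls off the work surface, if the arm or the gripper's body presses on something with over 40 N, if the wrist force passes 120 N, or if a joint passes its speed limit or range.

### The arm

A 7-joint arm with a two-finger parallel gripper is mounted at the origin on the work surface; the furniture and walls round the work are solid. World frame = base frame: x ahead of the robot, y to its left, z up, the work surface at z = 0. Lengths are in mm, angles in rad, forces in N, time in s.
With the tool pointing down it reaches from about 400 to 875 mm from the base axis. Payload 4.4 kg.
Tool frame: the origin (TCP) lies at the very end of the fingers, on their centre line; the grasp point (between the pads) lies 19 mm behind it; z points along the fingers, y is the line along which they close (so a half turn about z gives the same grasp; the last joint's range is limited). The gripper opens to 85 mm and grips with 20 to 120 N. Pads are 22 mm wide; open, the fingers measure 114 mm over their backs; the gripper's body (76 mm by 85 mm) begins 54 mm behind the grasp point. The pads swing forward as they close: fully open they stand 13 mm farther back than shut.
Start: joints at [1.138, 0.628, 0.038, 1.517, -0.027, 0.996, -0.02], TCP at [233.139, -606.766, 194.713] pointing down, gripper open.
Joint ranges: [-3.06, 3.06], [-0.37, 2.12], [-1.25, 1.32], [0.18, 2.47], [-1.1, 4.24], [0.23, 1.98], [-2.94, 2.94]. Speed limits (rad/s): [2.57, 2.57, 3.14, 3.14, 3.14, 3.14, 3.14].

### API

Orientations are given as [roll, pitch, yaw] about the fixed x, y, z axes, in that order (R = Rz(yaw) Ry(pitch) Rx(roll)).
In Python, from cell import monitor, viewer, workorder gives the robot as it stands.
- The arm moves only by the tool arm_command, never from a script. Its argument "series" is one flat list of numbers, 5 for each row, row after row: the opening in per cent of the stroke, from 0 (shut) to 100 (fully open), then the shift along the tool's x, y, z in cm, then the turn about the tool's z in degrees. In form: [claw, x, y, z, roll, claw, x, y, z, roll, ...]. A call has exactly 5 rows; each row is the pose to reach, as a shift and turn from the pose commanded when the call began, along the tool's axes at that moment; what a row does not reach only later rows make up. A row lasts 1/12 s, in which the tool goes at most 41.7 mm and 7.16 degrees, less where a joint would pass 70% of its speed; a pose out of reach is approached as far as the arm can. A call with a gripper value outside its range is refused whole. The fingers move at their own pace and stop on an object; the grip force is fixed at half the most. Time passes only in rows, so rows that repeat a pose let the fingers close, or fill a call up. It gives the time, the measured TCP pose, the force, the opening and the grip force at its end, in the units of the state.
- monitor.read_state(): the state, without advancing time (a new reading comes with each control period).
- viewer.get_image(name): name is "scene" or "side" or "wrist"; returns (picture, depth): 400x640x3 uint8, red, green, blue; 400x640 float32, mm along the optical axis (not along the pixel's ray), 0 where there is no reading.
- viewer.camera_model(name): a dict with "mtx" (3x3 intrinsics, pixels), "R" (3x3) and "t" (3): a world point X has camera coordinates R X + t. Camera axes: x right, y down, z forward; pixel columns grow to the right and rows downward; lengths in mm; the calibration is good to about 2 mm. A picture is of the moment at which its call begins: read the wrist's pose just before it. camera_model takes no time and is no camera call; for the wrist camera it gives the pose at the moment of the call.
- workorder.finish_job(): hands the job in; it is judged then, once.
The state is a dict: "clock": time; "qpos": joint angles; "qd": joint speeds; "tau": joint torques, N m; "eef_pos": TCP position; "tool_rot": TCP orientation; "force": force on the tool from outside, world axes, zero at the start; "torque": the same for the moment, N m; "width": finger opening in mm; "gripper_force": force on a finger pad.
Only numpy, scipy, OpenCV 4.12 (cv2) and the standard library are available. Lean on these libraries where they do the work, as an engineer would, in place of code of your own. Each camera call takes 0.05 s, during which the arm holds its last target. There are 200 camera calls.

## Working session

There is one attempt and no reset: what is moved stays moved. The work goes in short steps, Python scripts to look and compute and a tool call to move; the robot and the scene stay as the last step left them, time stands still between calls to the robot, and variables do not carry over. Pictures are saved under pics/ and viewed, at most 10 in all, crops included, and the job is handed in when it is done.

Besides the shell and the picture viewer there is one more tool, called in YAML: its name, and indented under it one key for each argument. arm_command: Moves the arm, as the interface text tells. Its arguments: {"type":"object","properties":{"series":{"type":"array","items":{"type":"number"}}},"required":["series"]}

```bash
mkdir -p pics; ls
python3 - <<'E'
from cell import monitor, viewer
import cv2,numpy as np
s=monitor.read_state();print(s)
for n in("scene","side"):
    p,d=viewer.get_image(n);cv2.imwrite(f"pics/{n}0.png",p[...,::-1]);np.save(f"pics/{n}0.npy",d)
    m=viewer.camera_model(n);print(n,m); np.savez(f"pics/{n}cam.npz",**m)
E
```

```text
pics
{'clock': 0.0, 'qpos': array([ 1.13820377,  0.62934721,  0.03845517,  1.51838475, -0.02700832,
        0.99629592, -0.02000931]), 'qd': array([ 1.39783379e-03,  1.11650370e-04,  8.61470899e-04, -4.84447427e-05,
       -1.20832793e-03, -3.73358394e-04,  8.96358552e-04]), 'tau': array([-1.52585944e-03, -5.63413095e+01,  1.22581422e+00, -1.93448031e+01,
        1.09946533e-02,  1.05051047e-02,  6.39100293e-06]), 'eef_pos': array([ 232.87332091, -606.09842475,  193.78334265]), 'tool_rot': array([-3.13967599e+00,  2.65645796e-05,  3.66767674e-01]), 'force': array([-0.4248015 , -0.20743995,  0.05512594]), 'torque': array([ 0.0276081 , -0.00995444, -0.02492342]), 'gripper_force': 0.0, 'width': 85.4968680274597}
scene {'mtx': array([[456.94515586,   0.        , 321.13669116],
       [  0.        , 456.94515586, 200.84105528],
       [  0.        ,   0.        ,   1.        ]]), 'R': array([[-0.52567923, -0.8505906 , -0.01252892],
       [-0.63974427,  0.4049945 , -0.65322793],
       [ 0.56070368, -0.33537305, -0.75705766]]), 't': array([ 289.74598406,  352.77195122, 1290.89984852])}
side {'mtx': array([[419.69555458,   0.        , 310.99246176],
       [  0.        , 419.69555458, 194.76962747],
       [  0.        ,   0.        ,   1.        ]]), 'R': array([[-0.99719078, -0.07230469, -0.01955979],
       [-0.01666049,  0.46869625, -0.88320227],
       [ 0.07302726, -0.88039528, -0.46858421]]), 't': array([ 477.58225147,   97.49292141, 1387.70161448])}
```

View pics/scene0.png

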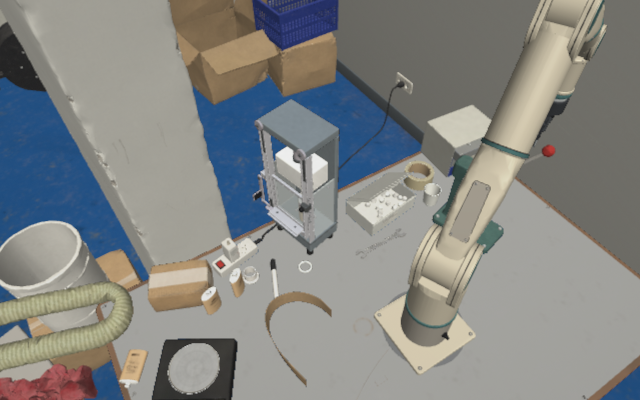

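View pics/side0.png

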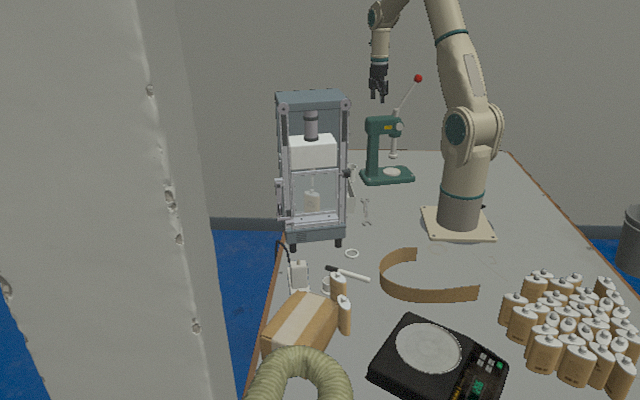

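The scene view shows the filler at about (297,175), with the robot on the right. The side view looks at its front around (312,165): catch at (280,200), pointer block at (347,173) and lip at about (312,218). I'll enlarge both next.

Run:
```python
import cv2,numpy as np
a=cv2.imread("pics/side0.png")[80:255,262:367];b=cv2.imread("pics/scene0.png")[95:255,240:350]
a=cv2.resize(a,None,fx=3.42,fy=3.42,interpolation=3);b=cv2.resize(b,None,fx=3.74,fy=3.74,interpolation=3)
h=min(a.shape[0],b.shape[0]);print(a.shape,b.shape)
cv2.imwrite("pics/c0.png",np.hstack([a[:h],b[:h]]))
```

```text
(598, 359, 3) (598, 411, 3)
```

View pics/c0.png

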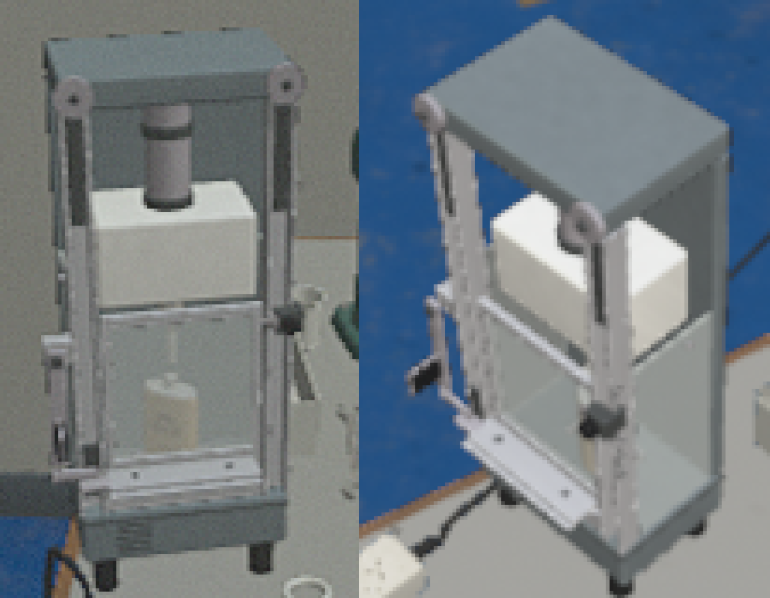

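The left crop (side view) shows lip ends near (105,495) and (262,483), the thumb tab near (60,440), and the pointer block at (288,318) with its tip near (265,322). The right crop (scene view) shows roof corners at (548,15), (730,130) and (425,100), the tab at (425,375), and the block at (605,420).

```bash
cat > h.py <<'E'
import numpy as np
C={n:dict(np.load(f"pics/{n}cam.npz")) for n in("scene","side")}
def ray(c,u,v):
    o=-c["R"].T@c["t"]; d=c["R"].T@np.linalg.solve(c["mtx"],[u,v,1]); return o,d
def onz(c,u,v,z):
    o,d=ray(c,u,v); return o+d*(z-o[2])/d[2]
def tri(rs):
    A=[];b=[]
    for o,d in rs:
        d=d/np.linalg.norm(d);P=np.eye(3)-np.outer(d,d);A.append(P);b.append(P@o)
    return np.linalg.lstsq(np.vstack(A),np.hstack(b),rcond=None)[0]
def proj(c,X):
    p=c["mtx"]@(c["R"]@np.array(X)+c["t"]); return p[:2]/p[2]
E
python3 - <<'E'
from h import *
np.set_printoptions(precision=1,suppress=True)
L=lambda u,v:(262+u/3.42-.4,80+v/3.42-.4); R=lambda u,v:(240+(u-359)/3.74-.4,95+v/3.74-.4)
sc,sd=C["scene"],C["side"]
print("roof scene",[onz(sc,*R(*p),460) for p in[(548,15),(730,130),(425,100)]])
print("roof side",[onz(sd,*L(*p),460) for p in[(45,43),(240,28)]])
print("lip side top?",[onz(sd,*L(*p),125) for p in[(105,490),(262,480)]])
print("lip scene",[onz(sc,*R(*p),125) for p in[(463,437),(577,527)]])
T=lambda a,b:tri([ray(sd,*L(*a)),ray(sc,*R(*b))])
print("pulleyL",T((74,100),(429,113)),"pulleyR",T((287,86),(581,226)))
print("block",T((288,318),(605,420)),"tab",T((60,440),(425,375)))
for n,f,pts in(("side",L,[(288,318),(287,86),(60,440),(200,480),(74,100)]),("scene",R,[(605,420),(425,375),(530,480),(581,226)])):
    d=np.load(f"pics/{n}0.npy")
    for p in pts:
        u,v=f(*p);o,dd=ray(C[n],u,v);print(n,p,o+dd*d[int(round(v)),int(round(u))])
E
```

```text
roof scene [array([565.,  83., 460.]), array([388.5,  41.7, 460. ]), array([527.2, 200.6, 460. ])]
roof side [array([562.3,  85.1, 460. ]), array([409.1,  37.6, 460. ])]
lip side top? [array([513.6, 214.1, 125. ]), array([385.3, 193.2, 125. ])]
lip scene [array([510.7, 218. , 125. ]), array([380.6, 184.2, 125. ])]
pulleyL [525.2 199.7 448.4] pulleyR [371.  167.6 449.3]
block [365.9 161.4 257.5] tab [544.6 229.2 178.9]
side (288, 318) [366.5 174.2 264. ]
side (287, 86) [370.8 164.2 448. ]
side (60, 440) [542.9 245.1 189.4]
side (200, 480) [436.5 196.  125.4]
side (74, 100) [524.8 198.8 447.4]
scene (605, 420) [357.3 165.9 268. ]
scene (425, 375) [542.6 229.9 178.9]
scene (530, 480) [439.4 193.9 128.1]
scene (581, 226) [370.9 167.7 449.9]
```

Run:
```python
from h import *
np.set_printoptions(precision=0,suppress=True)
for n,pts in(("side",[(300,40),(350,60),(240,190),(400,80),(560,100),(388,150),(418,78),(395,120)]),("scene",[(400,60),(480,60),(548,151),(465,125),(360,80),(620,150),(385,205),(418,175)])):
    d=np.load(f"pics/{n}0.npy")
    for u,v in pts:
        o,dd=ray(C[n],u,v);print(n,(u,v),o+dd*d[v,u])
from cell import viewer
import cv2
m=viewer.camera_model("wrist");print(-m["R"].T@m["t"],m["R"])
```

```text
side (300, 40) [  615. -1175.   423.]
side (350, 60) [  344. -1167.   318.]
side (240, 190) [ 1038. -1178.  -499.]
side (400, 80) [   66. -1166.   209.]
side (560, 100) [ -816. -1174.    95.]
side (388, 150) [ 164. -645.    3.]
side (418, 78) [  97. -421.  385.]
side (395, 120) [ 183. -325.  251.]
scene (400, 60) [ 1528. -1168.  -355.]
scene (480, 60) [  949. -1166.   -50.]
scene (548, 151) [  94. -417.  388.]
scene (465, 125) [ 471. -556.  148.]
scene (360, 80) [ 1907. -1156.  -713.]
scene (620, 150) [  180. -1174.   -53.]
scene (385, 205) [ 413. -173.    7.]
scene (418, 175) [ 467. -365.    2.]
[ 305. -578.  373.] [[ 0. -1. -0.]
 [-1. -0.  0.]
 [-0. -0. -1.]]
```

arm_command:
  series: [0, 0, 2, -4, 0, 0, 0, 4, -8, 0, 0, 0, 7, -11, 0, 0, 0, 10, -14, 0, 0, 0, 13, -17, 0]

```text
clock: 0.52
eef_pos: [277.0, -720.8, 358.3]
tool_rot: [3.139, -0.0, 0.367]
force: [1.2, -2.0, 1.5]
width: 25.3
gripper_force: 0.0
```

arm_command:
  series: [0, 0, 4, 0, 0, 0, 0, 8, 0, 0, 0, 0, 12, 0, 0, 0, 0, 16, 0, 0, 0, 0, 20, 0, 0]

```text
clock: 0.93
eef_pos: [294.0, -788.6, 344.4]
tool_rot: [-3.121, -0.011, 0.343]
force: [-1.3, 0.1, 0.0]
width: -0.2
gripper_force: 0.0
```

```bash
python3 -c "
from cell import monitor;s=monitor.read_state();print(s['qpos'],s['eef_pos'],s['tool_rot'])"
```

```text
[ 1.13772034  1.06818521  0.55092975  0.21845804 -0.51406248  1.90517414
  0.02644076] [ 293.99252891 -788.64630781  344.43686067] [-3.12107052 -0.0108551   0.34330474]
```

arm_command:
  series: [0, 0, 0, 0, 0, 0, 0, 0, 0, 0, 0, 0, 0, 0, 0, 0, 0, 0, 0, 0, 0, 0, 0, 0, 0]

```text
clock: 1.35
eef_pos: [294.3, -787.7, 352.1]
tool_rot: [-3.129, -0.014, 0.343]
force: [0.7, 1.2, -0.3]
width: -0.0
gripper_force: 0.0
```

arm_command:
  series: [0, 0, 4, -4, 0, 0, 0, 8, -8, 0, 0, 0, 12, -12, 0, 0, 0, 16, -16, 0, 0, 0, 20, -20, 0]

```text
clock: 1.77
eef_pos: [285.3, -784.1, 394.8]
tool_rot: [3.121, -0.005, 0.339]
force: [0.6, 0.4, 0.9]
width: -0.2
gripper_force: 0.0
```

```bash
python3 -c "
from cell import monitor;s=monitor.read_state();print(s['qpos'],s['eef_pos'],s['tool_rot'])"
```

```text
[ 1.12383938  1.06157794  1.17376044  0.18481247 -1.09635607  1.98055828
  0.07629633] [ 285.26716818 -784.05784025  394.80952792] [ 3.12055751 -0.00547053  0.3389137 ]
```

arm_command:
  series: [0, 0, 4, -4, 0, 0, 0, 8, -8, 0, 0, 0, 12, -12, 0, 0, 0, 16, -16, 0, 0, 0, 20, -20, 0]

```text
clock: 2.18
eef_pos: [285.2, -780.8, 429.4]
tool_rot: [3.079, -0.013, 0.342]
force: [0.7, -0.4, -0.5]
width: 0.1
gripper_force: 0.0
```

arm_command:
  series: [0, 0, 4, -4, 0, 0, 0, 8, -8, 0, 0, 0, 12, -12, 0, 0, 0, 16, -16, 0, 0, 0, 20, -20, 0]

```text
clock: 2.6
eef_pos: [281.8, -777.0, 464.9]
tool_rot: [3.036, -0.011, 0.341]
force: [0.4, 0.2, 0.1]
width: 0.0
gripper_force: 0.0
```

```bash
python3 -c "
from cell import monitor;s=monitor.read_state();print(s['qpos'],s['eef_pos'],s['tool_rot'])"
```

```text
[ 1.12213938  0.97730058  1.18070259  0.18507097 -1.09933426  1.98055892
  0.07863791] [ 281.81445653 -777.00292031  464.88130913] [ 3.03600041 -0.0112668   0.34117309]
```

arm_command:
  series: [0, 0, 1, -4, 0, 0, 0, 2, -8, 0, 0, 0, 3, -12, 0, 0, 0, 4, -16, 0, 0, 0, 5, -20, 0]

```text
clock: 3.02
eef_pos: [277.1, -766.6, 524.0]
tool_rot: [2.964, -0.013, 0.341]
force: [-0.1, 0.5, -0.9]
width: 0.5
gripper_force: 0.0
```

arm_command:
  series: [0, 0, 10, -40, 0, 0, 0, 10, -40, 0, 0, 0, 10, -40, 0, 0, 0, 10, -40, 0, 0, 0, 10, -40, 0]

```text
clock: 3.43
eef_pos: [270.5, -751.7, 584.4]
tool_rot: [2.889, -0.014, 0.342]
force: [0.4, 0.0, -0.1]
width: -0.0
gripper_force: 0.0
```

arm_command:
  series: [0, 0, 15, -40, 0, 0, 0, 15, -40, 0, 0, 0, 15, -40, 0, 0, 0, 15, -40, 0, 0, 0, 15, -40, 0]

```text
clock: 3.85
eef_pos: [262.8, -734.1, 639.4]
tool_rot: [2.819, -0.015, 0.342]
force: [0.4, 0.3, -0.4]
width: -0.2
gripper_force: 0.0
```

arm_command:
  series: [0, 0, 15, -40, 0, 0, 0, 15, -40, 0, 0, 0, 15, -40, 0, 0, 0, 15, -40, 0, 0, 0, 15, -40, 0]

```text
clock: 4.27
eef_pos: [253.6, -713.0, 693.1]
tool_rot: [2.749, -0.016, 0.342]
force: [0.3, -0.1, 0.5]
width: 0.1
gripper_force: 0.0
```

arm_command:
  series: [0, 0, 18, -40, 0, 0, 0, 18, -40, 0, 0, 0, 18, -40, 0, 0, 0, 18, -40, 0, 0, 0, 18, -40, 0]

```text
clock: 4.68
eef_pos: [243.6, -689.6, 742.7]
tool_rot: [2.682, -0.017, 0.343]
force: [-0.1, -0.3, 0.6]
width: -0.0
gripper_force: 0.0
```

arm_command:
  series: [0, 0, 18, -40, 0, 0, 0, 18, -40, 0, 0, 0, 18, -40, 0, 0, 0, 18, -40, 0, 0, 0, 18, -40, 0]

```text
clock: 5.1
eef_pos: [232.4, -663.1, 790.7]
tool_rot: [2.615, -0.018, 0.344]
force: [-0.4, 0.7, -0.0]
width: 0.1
gripper_force: 0.0
```

```bash
python3 -c "
from cell import monitor;s=monitor.read_state();print(s['qpos'],s['eef_pos'],s['tool_rot'])"
```

```text
[ 1.08297665  0.55893118  1.24445983  0.1851111  -1.0993317   1.98052048
  0.08250134] [ 232.41861197 -663.08016492  790.67568948] [ 2.61539571 -0.01842798  0.34351408]
```

arm_command:
  series: [0, 0, 20, -40, 0, 0, 0, 20, -40, 0, 0, 0, 20, -40, 0, 0, 0, 20, -40, 0, 0, 0, 20, -40, 0]

```text
clock: 5.52
eef_pos: [220.4, -634.7, 835.1]
tool_rot: [2.551, -0.019, 0.344]
force: [-0.1, 0.5, 0.3]
width: 0.0
gripper_force: 0.0
```

arm_command:
  series: [0, 0, 20, -40, 0, 0, 0, 20, -40, 0, 0, 0, 20, -40, 0, 0, 0, 20, -40, 0, 0, 0, 20, -40, 0]

```text
clock: 5.93
eef_pos: [207.4, -603.7, 877.6]
tool_rot: [2.486, -0.02, 0.344]
force: [-0.3, -0.5, 0.4]
width: 0.2
gripper_force: 0.0
```

arm_command:
  series: [0, 0, 20, -40, 0, 0, 0, 20, -40, 0, 0, 0, 20, -40, 0, 0, 0, 20, -40, 0, 0, 0, 20, -40, 0]

```text
clock: 6.35
eef_pos: [193.5, -570.2, 917.7]
tool_rot: [2.421, -0.021, 0.345]
force: [-0.1, 0.8, -0.3]
width: 0.1
gripper_force: 0.0
```

```bash
cat >> h.py <<'E'
from scipy.spatial.transform import Rotation as Ro
F0=np.array([462,121,0.]); yaw=np.arctan2(-.976,.216)  # filler x axis
Rf=np.array([[.216,.976,0],[-.976,.216,0],[0,0,1]])
def st():
    from cell import monitor
    s=monitor.read_state(); R=Ro.from_euler("xyz",s["tool_rot"]).as_matrix(); return s,s["eef_pos"],R
def to(W):  # shift in tool cm to reach world point
    s,p,R=st(); return np.round(R.T@(np.array(W)-p)/10,2)
E
python3 - <<'E'
from h import *
s,p,R=st();print(s['qpos'],p,s['tool_rot'],R)
for W in([500,-450,700],[650,0,650],[520,350,500]): print(W,to(W))
E
```

```text
[ 1.03011973  0.36623976  1.30852822  0.18514771 -1.09927773  1.98056426
  0.08574642] [ 193.51444961 -570.20879142  917.68506305] [ 2.42070335 -0.02088751  0.34519166] [[ 0.94080535  0.24122263  0.23811119]
 [ 0.33830322 -0.71156991 -0.61580776]
 [ 0.02088599  0.65990902 -0.75105517]]
[500, -450, 700] [ 32.45 -15.53  16.24]
[650, 0, 650] [ 61.68 -47.23  -4.14]
[520, 350, 500] [ 60.97 -85.17 -17.52]
```

arm_command:
  series: [0, 3.2, -1.5, 1.6, 0, 0, 6.5, -3, 3.2, 0, 0, 9.7, -4.6, 4.8, 0, 0, 13, -6.2, 6.4, 0, 0, 16, -7.7, 8, 0]

```text
clock: 6.77
eef_pos: [274.3, -541.6, 867.6]
tool_rot: [2.421, -0.027, 0.339]
force: [-0.5, -0.1, 0.3]
width: 0.1
gripper_force: 0.0
```

arm_command:
  series: [0, 3.2, -1.5, 1.6, 0, 0, 6.5, -3, 3.2, 0, 0, 9.7, -4.6, 4.8, 0, 0, 13, -6.2, 6.4, 0, 0, 16, -7.7, 8, 0]

```text
clock: 7.18
eef_pos: [427.2, -480.7, 762.1]
tool_rot: [2.42, -0.029, 0.343]
force: [0.2, -0.6, 0.3]
width: -0.1
gripper_force: 0.0
```

Run:
```python
from h import *
s,p,R=st();print(s['qpos'],p,s['tool_rot'])
for W in([500,-450,700],[650,0,650],[520,350,500]): print(W,to(W))
```

```text
[-0.30598788  0.22685272  1.28404057  1.03992627 -0.01931088  1.33599551
 -0.34987361] [ 427.21002987 -480.73322468  762.05506206] [ 2.41999008 -0.02927597  0.34301016]
[500, -450, 700] [ 7.7  -4.59  4.54]
[650, 0, 650] [ 36.81 -36.48 -15.73]
[520, 350, 500] [ 35.9  -74.4  -29.15]
```

arm_command:
  series: [0, 2.7, -2.7, -1.2, 0, 0, 5.4, -5.4, -2.4, 0, 0, 8, -8, -3.5, 0, 0, 10.7, -10.6, -4.6, 0, 0, 13.4, -13.3, -5.7, 0]

```text
clock: 7.6
eef_pos: [507.2, -305.8, 721.5]
tool_rot: [2.42, -0.029, 0.341]
force: [-0.1, -0.4, -0.9]
width: -0.1
gripper_force: 0.0
```

arm_command:
  series: [0, 2.5, -2.7, -1.0, 0, 0, 5, -5.4, -2, 0, 0, 7.5, -8, -3, 0, 0, 10, -10.6, -4, 0, 0, 12.4, -13.3, -5, 0]

```text
clock: 8.02
eef_pos: [581.3, -138.5, 674.3]
tool_rot: [2.419, -0.028, 0.341]
force: [0.2, -0.1, 1.3]
width: 0.3
gripper_force: 0.0
```

Run:
```python
from h import *
s,p,R=st();print(s['qpos'],p,s['tool_rot'])
for W in([500,-450,700],[650,0,650],[520,350,500]): print(W,to(W))
```

```text
[-0.96894895  0.38295005  1.23878425  1.14663162  0.24294373  1.46176143
 -1.04690709] [ 581.27233391 -138.53195376  674.27678822] [ 2.41943961 -0.02764992  0.34107037]
[500, -450, 700] [-18.    22.02  15.3 ]
[650, 0, 650] [11.04 -9.88 -5.06]
[520, 350, 500] [ 10.08 -47.79 -18.5 ]
```

arm_command:
  series: [0, 1, -3.4, -1.4, 0, 0, 2, -6.8, -2.8, 0, 0, 2.2, -10.2, -4.2, 0, 0, 2.4, -13.6, -5.6, 0, 0, 2.6, -17, -7, 0]

```text
clock: 8.43
eef_pos: [547.9, 34.2, 615.1]
tool_rot: [2.419, -0.027, 0.34]
force: [0.5, 0.8, -0.4]
width: -0.3
gripper_force: 0.0
```

Run:
```python
from h import *
np.set_printoptions(precision=1,suppress=True)
d=np.load("pics/scene0.npy")
for u,v in [(150,200),(200,230),(190,150),(160,60),(70,100)]:
    o,dd=ray(C["scene"],u,v);print(o+dd*d[v,u])
d=np.load("pics/side0.npy")
for u,v in [(100,200),(190,100),(205,250)]:
    o,dd=ray(C["side"],u,v);print(o+dd*d[v,u])
s,p,R=st();print(s['qpos'],p,s['tool_rot'])
for W in([480,400,450],[470,320,350],): print(W,to(W))
```

```text
[679.9 512.8 196. ]
[701.4 403.  -52.1]
[710.7 352.5 292.5]
[708.8 357.3 595. ]
[681.  580.8 583.3]
[792.2 603.6 405.6]
[715.7 311.8 500.4]
[697.3 414.8 169.2]
[-1.3  0.5  1.2  1.2  0.3  1.5 -1.3] [547.9  34.2 615.1] [ 2.4 -0.   0.3]
[480, 400, 450] [  5.4 -38.6 -11.8]
[470, 320, 350] [  1.5 -39.7   0.4]
```

arm_command:
  series: [0, 0.5, -3.8, -1.2, 0, 0, 1, -7.6, -2.4, 0, 0, 1.5, -11.4, -3.6, 0, 0, 2, -15.2, -4.7, 0, 0, 2.5, -19, -5.8, 0]

```text
clock: 8.85
eef_pos: [513.3, 214.1, 533.3]
tool_rot: [2.419, -0.027, 0.341]
force: [0.7, -0.0, -0.3]
width: 0.2
gripper_force: 0.0
```

arm_command:
  series: [0, 0.6, -3.8, -1.2, 0, 0, 1.2, -7.6, -2.4, 0, 0, 1.8, -11.4, -3.6, 0, 0, 2.4, -15.2, -4.8, 0, 0, 2.9, -19, -6, 0]

```text
clock: 9.27
eef_pos: [482.1, 396.1, 453.1]
tool_rot: [2.418, -0.027, 0.341]
force: [0.6, 0.2, 0.6]
width: 0.3
gripper_force: 0.0
```

Run:
```python
from h import *
np.set_printoptions(precision=2,suppress=True)
s,p,R=st();print(s['qpos'],p,s['tool_rot'])
for W in([490,350,300],[500,300,220],): print(W,to(W))
```

```text
[-1.43  0.88  1.11  0.93 -0.04  1.81 -1.73] [482.09 396.1  453.07] [ 2.42 -0.03  0.34]
[490, 350, 300] [-1.21 -6.66 14.5 ]
[500, 300, 220] [-2.15 -8.15 23.83]
```

arm_command:
  series: [0, -0.3, -1.5, 3, 0, 0, -0.6, -3, 6, 0, 0, -0.9, -4.5, 9, 0, 0, -1.2, -6, 12, 0, 0, -1.3, -7, 13, 0]

```text
clock: 9.68
eef_pos: [483.5, 357.1, 306.3]
tool_rot: [2.416, -0.022, 0.337]
force: [-0.3, 0.3, 0.7]
width: -0.2
gripper_force: 0.0
```

Run:
```python
from h import *
import cv2
from cell import viewer
np.set_printoptions(precision=2,suppress=True)
s,p,R=st();print(s['qpos'],p,s['tool_rot'])
m=viewer.camera_model("wrist");q,d=viewer.get_image("wrist");cv2.imwrite("pics/w1.png",q[...,::-1]);np.save("pics/w1.npy",d);np.savez("pics/w1cam.npz",**m)
print(m)
for n,W in(("lipL",F0+Rf@[-90,64,120]),("lipR",F0+Rf@[-90,-64,120]),("tab",F0+Rf@[-88,102,175])): print(n,W,proj(m,W))
```

```text
[-1.49  0.94  1.08  1.31 -0.09  1.46 -1.8 ] [483.46 357.15 306.28] [ 2.42 -0.02  0.34]
{'mtx': array([[282.75,   0.  , 322.34],
       [  0.  , 282.75, 201.91],
       [  0.  ,   0.  ,   1.  ]]), 'R': array([[ 0.23, -0.71,  0.66],
       [-0.97, -0.13,  0.2 ],
       [-0.06, -0.69, -0.72]]), 't': array([-61.4 , 472.11, 691.18])}
lipL [505.02 222.66 120.  ] [307.1  187.16]
lipR [380.1  195.02 120.  ] [302.06 266.99]
tab [542.54 228.92 175.  ] [336.05 165.68]
```

View pics/w1.png

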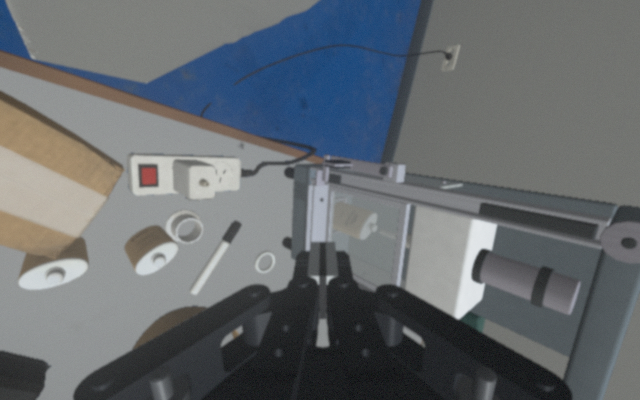

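Run:
```python
import cv2
b=cv2.imread("pics/w1.png")[145:260,265:425]
cv2.imwrite("pics/w1c.png",cv2.resize(b,None,fx=5,fy=5,interpolation=3))
```

```text
(no output)
```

View pics/w1c.png

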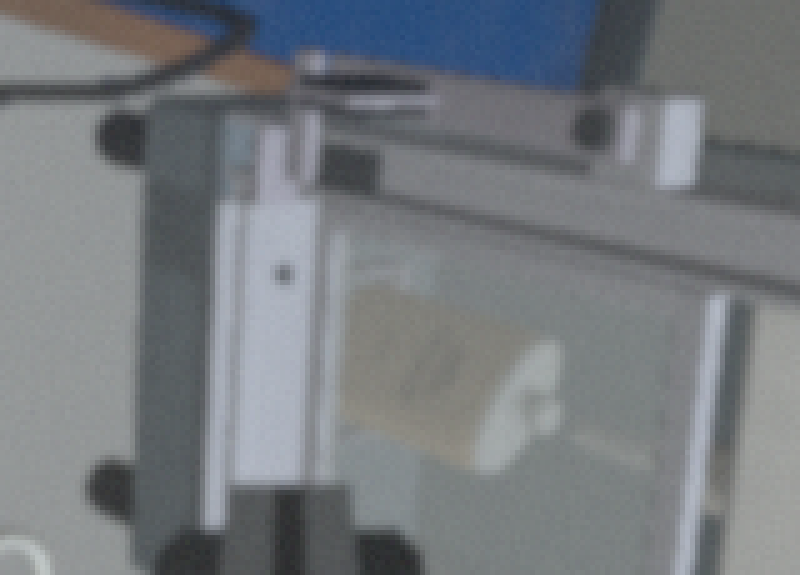

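The close view confirms the pose estimate. The lip's left end is at about (308–330,185), where I predicted (307,187), and the tab is at (330–351,163). The catch toe is near (326,172). Next I'll work out the moves for the catch.

```bash
cat >> h.py <<'E'
def plan(pts):  # filler-frame TCP points -> successive tool shifts, cm
    s,p,R=st(); print("TCP filler",np.round(Rf.T@(p-F0),1),"tool axis filler",np.round(Rf.T@R[:,2],2),"force",np.round(s["force"],1)); q=p
    for P in pts:
        W=F0+Rf@np.array(P,float); print(P,np.round(R.T@(W-q)/10,2)); q=W
E
python3 - <<'E'
from h import *
plan([[-140,70,190],[-84,72,170],[-84,85,172],[-84,135,180]])
E
```

```text
TCP filler [-227.5   71.7  305.1] tool axis filler [ 0.66  0.09 -0.75] force [-1.2  0.1 -2.3]
[-140, 70, 190] [-1.46 -1.12 14.35]
[-84, 72, 170] [-0.52  2.86  5.19]
[-84, 85, 172] [ 1.29  0.23 -0.03]
[-84, 135, 180] [ 4.98  0.91 -0.12]
```

arm_command:
  series: [0, -0.4, -0.3, 4, 0, 0, -0.8, -0.6, 8, 0, 0, -1.2, -0.9, 11, 0, 0, -1.5, -1.1, 14, 0, 0, -1.5, -1.1, 14.3, 0]

```text
clock: 10.15
eef_pos: [501.9, 270.8, 194.0]
tool_rot: [2.416, -0.024, 0.336]
force: [-1.0, -0.5, 0.4]
width: 0.2
gripper_force: 0.0
```

Run:
```python
from h import *
plan([[-84,72,170],[-84,85,172],[-84,135,180]])
```

```text
TCP filler [-137.6   71.3  194. ] tool axis filler [ 0.66  0.1  -0.75] force [-1.  -0.5  0.4]
[-84, 72, 170] [-0.62  2.41  5.33]
[-84, 85, 172] [ 1.29  0.23 -0.03]
[-84, 135, 180] [ 4.98  0.89 -0.12]
```

arm_command:
  series: [0, -0.2, 0.8, 1.8, 0, 0, -0.4, 1.6, 3.5, 0, 0, -0.6, 2.4, 5.3, 0, 0, -0.6, 2.4, 5.3, 0, 0, -0.6, 2.4, 5.3, 0]

```text
clock: 10.57
eef_pos: [517.2, 223.4, 173.5]
tool_rot: [2.42, -0.031, 0.34]
force: [0.2, 1.0, 1.1]
width: -0.1
gripper_force: 0.0
```

Run:
```python
from h import *
import cv2
from cell import viewer
plan([[-84,85,172],[-84,135,180]])
m=viewer.camera_model("wrist");q,d=viewer.get_image("wrist")
b=q[100:300,200:460,::-1]
cv2.imwrite("pics/w2.png",cv2.resize(b,None,fx=3,fy=3,interpolation=3))
```

```text
TCP filler [-88.   76.  173.5] tool axis filler [ 0.65  0.1  -0.75] force [0.2 1.  1.1]
[-84, 85, 172] [0.83 0.26 0.47]
[-84, 135, 180] [ 4.98  0.88 -0.08]
```

View pics/w2.png

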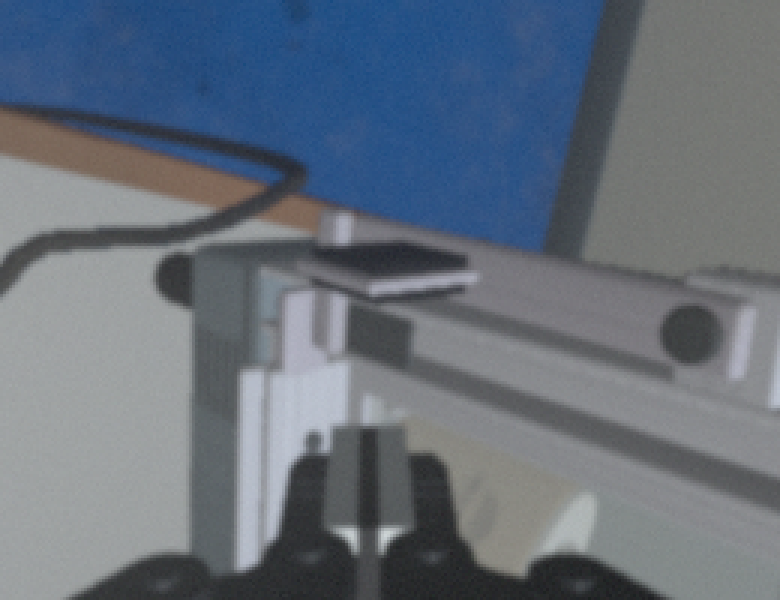

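arm_command:
  series: [0, 0.6, 0.2, 0.3, 0, 0, 1.2, 0.3, 0.3, 0, 0, 1.8, 0.4, 0.3, 0, 0, 2.4, 0.5, 0.3, 0, 0, 3, 0.6, 0.3, 0]

```text
clock: 11.03
eef_pos: [547.4, 226.9, 175.2]
tool_rot: [2.419, -0.029, 0.34]
force: [-0.6, -0.2, 0.1]
width: -0.1
gripper_force: 0.0
```

arm_command:
  series: [0, 0.8, 0.1, 0, 0, 0, 1.6, 0.2, 0, 0, 0, 2.4, 0.3, 0, 0, 0, 3.2, 0.4, 0, 0, 0, 3.6, 0.5, 0, 0]

```text
clock: 11.45
eef_pos: [583.0, 234.9, 179.4]
tool_rot: [2.419, -0.03, 0.34]
force: [0.2, -0.3, 0.6]
width: -0.1
gripper_force: 0.0
```

Run:
```python
from h import *
import cv2
from cell import viewer
plan([[-84,135,180]])
m=viewer.camera_model("wrist");q,d=viewer.get_image("wrist")
b=q[100:300,200:460,::-1]
cv2.imwrite("pics/w3.png",cv2.resize(b,None,fx=3,fy=3,interpolation=3))
```

```text
TCP filler [-85.1 142.7 179.4] tool axis filler [ 0.65  0.1  -0.75] force [ 0.2 -0.3  0.6]
[-84, 135, 180] [-0.78  0.07 -0.05]
```

View pics/w3.png

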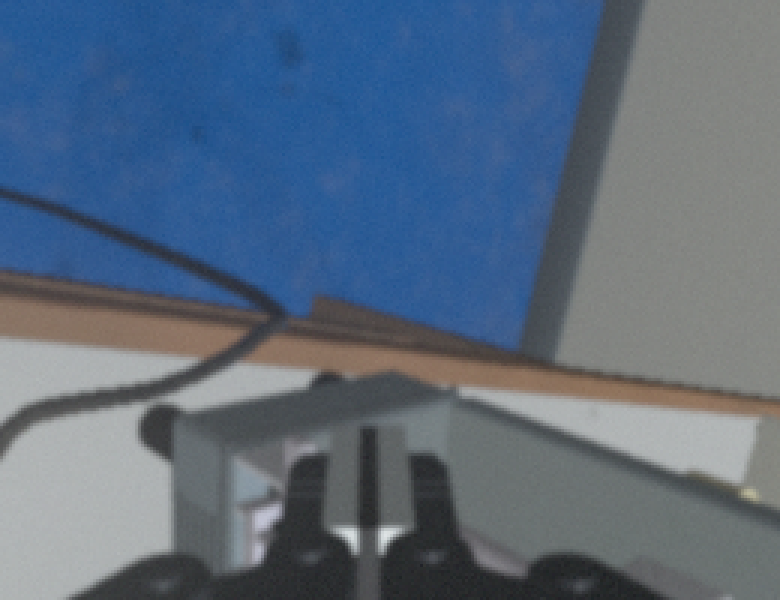

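The wrist view shows no tab to the left of the fingers at (370,430), so I'll check with the side camera.

Run:
```python
import cv2,numpy as np
from cell import viewer
q,d=viewer.get_image("side")
a=cv2.resize(q[130:250,240:370,::-1],None,fx=3,fy=3,interpolation=3)
q,d=viewer.get_image("scene")
b=cv2.resize(q[130:250,230:360,::-1],None,fx=3,fy=3,interpolation=3)
cv2.imwrite("pics/s3.png",np.hstack([a,b]))
```

```text
(no output)
```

View pics/s3.png

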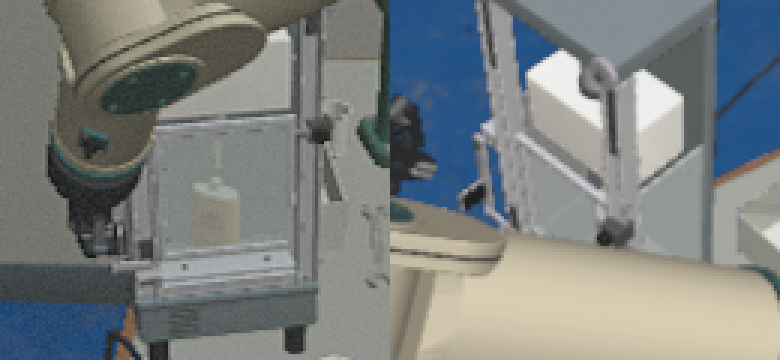

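The scene view on the right still has the tab at about (470,197), which is its original place. The fingers passed it, so I'll check the actual geometry with depth.

Run:
```python
from h import *
from cell import viewer
np.set_printoptions(precision=1,suppress=True)
s,p,R=st()
print("TCP px scene",proj(C["scene"],p),"tab px",proj(C["scene"],F0+Rf@[-88,102,175]))
f=lambda W:Rf.T@(W-F0)
d=np.load("pics/scene0.npy"); q,d2=viewer.get_image("scene")
for v in range(188,203,2):
  for u in range(252,264,2):
    if d[v,u]>0:
        o,dd=ray(C["scene"],u,v); P=f(o+dd*d[v,u])
        if -130<P[0]<-40: print((u,v),P,"now",f(o+dd*d2[v,u]))
m=dict(np.load("pics/w1cam.npz"));d=np.load("pics/w1.npy");print("w1")
for v in range(158,170,2):
  for u in range(328,354,3):
    o,dd=ray(m,u,v);P=f(o+dd*d[v,u])
    if P[2]>140: print((u,v),P)
```

```text
TCP px scene [250.2 187.3] tab px [257.7 195.6]
(260, 188) [-70.  110.5 188.6] now [-70.3 110.  189.3]
(262, 188) [-70.6  98.5 198.4] now [-72.   96.4 201.1]
(258, 190) [-81.  106.  191.7] now [-78.2 110.5 186. ]
(260, 190) [-74.7 104.9 187.6] now [-76.3 102.4 190.8]
(262, 190) [-70.3 100.8 187.3] now [-69.5 102.1 185.8]
(256, 192) [-90.7 103.4 192.3] now [-89.8 104.8 190.5]
(258, 192) [-82.9 104.9 184.9] now [-84.9 101.7 189.1]
(260, 192) [-79.8  98.7 187.5] now [-78.8 100.2 185.5]
(262, 192) [-71.2 101.2 178.7] now [-70.7 102.  177.7]
(254, 194) [-100.2  101.1  192.6] now [-100.1  101.2  192.4]
(256, 194) [-91.9 103.4 184.2] now [-92.8 102.1 186. ]
(258, 194) [-85.  103.5 178.7] now [-85.4 102.9 179.5]
(260, 194) [-79.3 101.4 175.8] now [-78.5 102.6 174.3]
(262, 194) [-71.9 102.  169.4] now [-71.4 102.7 168.6]
(254, 196) [-99.2 104.9 179.7] now [-98.8 105.5 179. ]
(256, 196) [-96.2  98.5 182.4] now [-96.4  98.1 183. ]
(258, 196) [-86.1 103.6 170.3] now [-87.1 102.  172.4]
(260, 196) [-80.4 101.5 167.4] now [-80.2 101.8 167. ]
(262, 196) [-72.1 103.5 159.1] now [-70.  106.9 154.8]
(
[... 1002 characters left out ...]
185.9]
(352, 162) [-71.1 108.2 187.4]
(328, 164) [-102.2  104.   174.5]
(331, 164) [-102.6  104.7  180.4]
(334, 164) [-103.   105.3  186.3]
(337, 164) [-98.6 105.4 187.2]
(340, 164) [-94.  105.5 188. ]
(343, 164) [-88.3 105.5 187.7]
(346, 164) [-83.5 105.6 188.5]
(349, 164) [-77.8 105.6 188.5]
(352, 164) [-70.6 105.5 187.2]
(328, 166) [-99.4 101.2 171.8]
(331, 166) [-100.5  101.9  178.5]
(334, 166) [-99.6 102.4 183.1]
(337, 166) [-96.2 102.6 185.1]
(340, 166) [-91.2 102.7 185.5]
(343, 166) [-85.4 102.7 185.3]
(346, 166) [-80.3 102.7 185.8]
(349, 166) [-74.5 102.7 185.8]
(352, 166) [-72.1 103.  188.9]
(346, 168) [-69.5  98.9 176. ]
(349, 168) [-69.3  99.5 181.3]
(352, 168) [-71.  100.3 188.3]
```

Run:
```python
from h import *
import cv2
from cell import viewer
np.set_printoptions(precision=1,suppress=True)
s,p,R=st();f=lambda W:Rf.T@(W-F0)
m=viewer.camera_model("wrist");print("TCP px",proj(m,p),"cam-depth",(m["R"]@p+m["t"])[2], f(p))
for k in(0,20,40): print(k,proj(m,p-R[:,2]*k))
q,d=viewer.get_image("wrist")
for u,v in[(315,244),(331,244),(323,246),(315,255),(331,265),(315,270),(331,272),(300,262)]:
    o,dd=ray(m,u,v);W=o+dd*d[v,u];print((u,v),d[v,u],f(W),"tool",R.T@(W-p))
q,d=viewer.get_image("scene")
for v in range(176,196,3):
  for u in range(228,256,3):
    o,dd=ray(C["scene"],u,v);P=o+dd*d[v,u];t=R.T@(P-p)
    if abs(t[0])<60 and abs(t[1])<60 and -120<t[2]<40: print((u,v),t)
```

```text
TCP px [322.8 230.9] cam-depth 194.378316259955 [-85.  141.  179.1]
0 [322.8 230.9]
20 [322.9 243.8]
40 [323.  259.8]
(315, 244) 149.93323 [-117.7  147.4  209. ] tool [ 11.1  -4.2 -43.1]
(331, 244) 147.66342 [-112.9  148.8  216.1] tool [ 12.1   4.2 -45.2]
(323, 246) 146.68684 [-116.7  147.8  214.2] tool [ 11.6  -0.  -46.4]
(315, 255) 137.46768 [-126.   146.5  218.9] tool [ 11.6  -3.9 -56. ]
(331, 265) 128.24185 [-126.7  146.2  231.1] tool [ 11.7   3.6 -65.7]
(315, 270) 124.85274 [-134.4  144.9  229.1] tool [ 11.3  -3.6 -69.3]
(331, 272) 122.81605 [-130.5  145.5  235.2] tool [ 11.6   3.4 -71.4]
(300, 262) 139.26575 [-130.6  141.9  213.4] tool [  7.4 -11.4 -55.5]
(234, 176) [  7.   21.7 -94.3]
(237, 176) [ -2.   26.5 -94.1]
(240, 176) [-11.7  31.5 -95. ]
(234, 179) [  -7.    17.3 -107.9]
(237, 179) [ -9.9  20.2 -98.9]
(240, 179) [-12.7  23.  -89.5]
(234, 182) [ -19.4   12.6 -119.2]
(237, 182) [-11.6  11.9 -94.4]
(240, 182) [-10.9  13.6 -79.8]
(243, 182) [ -7.3  14.4 -60.3]
(231, 185) [  -3.1   -3.5 -101.7]
(234, 185) [ -2.5  -1.9 -87.5]
(237, 185) [ -2.2  -0.2 -73.3]
(240, 185) [-10.    4.3 -71.2]
(243, 185) [ -9.7   6.1 -56.8]
(246, 185) [ -6.3   6.9 -37.1]
(231, 188) [ -13.8   -8.7 -110.5]
(234, 188) [-12.8  -7.3 -95.7]
(237, 188) [-13.9  -5.2 -83.7]
(240, 188) [ -8.5  -5.3 -61.7]
(243, 188) [-12.6  -2.1 -53.8]
(228, 191) [ -2.1 -23.6 -99.9]
(231, 191) [ -7.4 -20.  -94.2]
(228, 194) [  -8.3  -30.3 -101.9]
(231, 194) [-10.8 -27.8 -92.2]
(255, 194) [-38.9  -4.2 -21.4]
```

Depth shows the fingertips actually end about 39 mm short of the reported TCP along the tool axis, so they passed in front of and above the tab. I'll plan with the observed tip from now on.

```bash
sed -i 's/s,p,R=st(); print("TCP/s,p,R=st(); p=p-39*R[:,2]; print("TIP/' h.py
python3 - <<'E'
from h import *
plan([[-150,130,220],[-140,72,200],[-86,74,172],[-86,140,182]])
E
```

```text
TIP filler [-110.8  136.9  208.4] tool axis filler [ 0.65  0.1  -0.75] force [0.1 0.6 0.4]
[-150, 130, 220] [-0.18 -2.2  -3.5 ]
[-140, 72, 200] [-5.93 -1.    1.56]
[-86, 74, 172] [-0.54  2.2   5.65]
[-86, 140, 182] [ 6.57  1.14 -0.08]
```

arm_command:
  series: [0, 0, -1.5, -2.5, 0, 0, -1, -2.5, -3.5, 0, 0, -3.5, -3, -3, 0, 0, -6, -3.2, -2, 0, 0, -6.1, -3.2, -1.9, 0]

```text
clock: 12.17
eef_pos: [506.1, 247.2, 168.5]
tool_rot: [2.419, -0.021, 0.338]
force: [-1.0, -0.2, -0.3]
width: 0.2
gripper_force: 0.0
```

arm_command:
  series: [0, -0.2, 0.8, 2, 0, 0, -0.4, 1.6, 4, 0, 0, -0.5, 2.2, 5.6, 0, 0, -0.5, 2.2, 5.6, 0, 0, -0.5, 2.2, 5.6, 0]

```text
clock: 12.58
eef_pos: [525.9, 196.5, 143.1]
tool_rot: [2.419, -0.029, 0.338]
force: [1.0, 0.6, 1.0]
width: -0.4
gripper_force: 0.0
```

Run:
```python
from h import *
plan([[-86,74,172],[-86,140,182]])
```

```text
TIP filler [-85.4  74.7 172.4] tool axis filler [ 0.65  0.1  -0.75] force [1.  0.6 1. ]
[-86, 74, 172] [-0.07 -0.07 -0.01]
[-86, 140, 182] [ 6.58  1.13 -0.08]
```

arm_command:
  series: [0, 0.7, 0.1, 0, 0, 0, 1.4, 0.2, 0, 0, 0, 2, 0.3, 0, 0, 0, 2.6, 0.4, 0, 0, 0, 3.2, 0.5, 0, 0]

```text
clock: 13.0
eef_pos: [557.9, 204.9, 147.4]
tool_rot: [2.419, -0.029, 0.34]
force: [-1.5, 0.3, 0.5]
width: 0.0
gripper_force: 0.9
```

arm_command:
  series: [0, 0.7, 0.1, 0, 0, 0, 1.4, 0.2, 0, 0, 0, 2.1, 0.3, 0, 0, 0, 2.8, 0.5, 0, 0, 0, 3.4, 0.6, 0, 0]

```text
clock: 13.42
eef_pos: [590.2, 210.4, 152.4]
tool_rot: [2.419, -0.027, 0.337]
force: [-2.7, 0.6, -0.5]
width: 0.3
gripper_force: 1.1
```

Run:
```python
from h import *
from cell import viewer
import cv2
np.set_printoptions(precision=1,suppress=True)
plan([[-86,130,180],[-150,125,200]])
f=lambda W:Rf.T@(W-F0)
q,d2=viewer.get_image("scene");d=np.load("pics/scene0.npy")
for u,v in[(258,194),(256,196),(260,192)]:
    o,dd=ray(C["scene"],u,v);print(f(o+dd*d[v,u]),"now",f(o+dd*d2[v,u]))
q,d=viewer.get_image("wrist")
cv2.imwrite("pics/w4.png",cv2.resize(q[100:300,200:460,::-1],None,fx=2,fy=2))
```

```text
TIP filler [-85.1 140.6 181.6] tool axis filler [ 0.7  0.1 -0.8] force [-2.7  0.6 -0.5]
[-86, 130, 180] [-1.1 -0.2 -0. ]
[-150, 125, 200] [ 0.3 -3.5 -5.7]
[-85.  103.5 178.7] now [ 382.   860.2 -795.5]
[-96.2  98.5 182.4] now [ 364.4  857.4 -797. ]
[-79.8  98.7 187.5] now [ 404.3  870.3 -803.3]
```

View pics/w4.png

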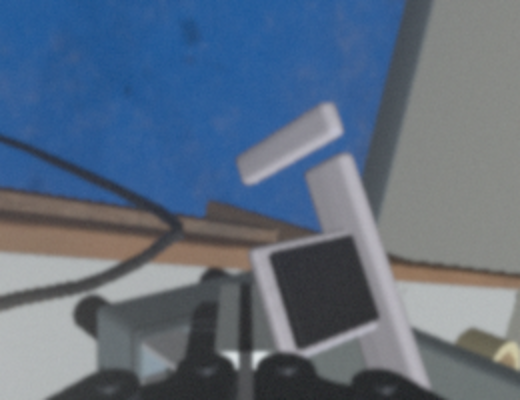

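The catch is now swung well aside: the black cheek and arm are rotated to about (320,290). Next I'll back off and measure the pointer block.

arm_command:
  series: [0, -1, -0.5, 0, 0, 0, -1.2, -1.5, -2, 0, 0, -1.2, -3, -5, 0, 0, -1.2, -3.5, -6, 0, 0, -1.2, -3.5, -6, 0]

```text
clock: 13.93
eef_pos: [557.8, 274.4, 174.0]
tool_rot: [2.422, -0.032, 0.348]
force: [-0.1, -0.8, -0.9]
width: 0.1
gripper_force: 0.0
```

Run:
```python
from h import *
import cv2
np.set_printoptions(precision=1,suppress=True)
plan([[-160,0,130],[-100,0,80]])
for n in("scene","side"):
    img=cv2.imread(f"pics/{n}0.png");d=np.load(f"pics/{n}0.npy");c=C[n]
    v,u=np.indices(d.shape);o=-c["R"].T@c["t"]
    D=np.stack([u,v,np.ones_like(u)],-1)@np.linalg.inv(c["mtx"]).T@c["R"]
    P=((o+D*d[...,None])-F0)@Rf
    g=img.max(2)
    k=(P[...,0]>-115)&(P[...,0]<-55)&(P[...,1]<-60)&(P[...,1]>-120)&(P[...,2]>180)&(P[...,2]<290)&(g<85)
    n_,lab,stt,cen=cv2.connectedComponentsWithStats(k.astype(np.uint8))
    for i in range(1,n_):
        if stt[i,4]>15:
            q=P[lab==i];print(n,stt[i],cen[i],"min",np.percentile(q,5,0),"max",np.percentile(q,95,0),"med",np.median(q,0))
```

```text
TIP filler [-154.4  122.4  203.3] tool axis filler [ 0.7  0.1 -0.8] force [-0.1 -0.8 -0.9]
[-160, 0, 130] [-12.3  -6.2   3.8]
[-100, 0, 80] [-0.9  1.2  7.7]
scene [299 205  11   7  50] [303.9 208.6] min [-79.4 -96.4 253. ] max [-57.2 -79.1 266.7] med [-69.  -89.6 261.1]
side [342 169   8   9  48] [346.  173.6] min [-80.2 -92.2 251.1] max [-64.1 -74.5 267.4] med [-70.9 -82.2 262.3]
```

arm_command:
  series: [0, -2.6, -1.3, 0.8, 0, 0, -5.2, -2.6, 1.6, 0, 0, -7.8, -3.9, 2.4, 0, 0, -10.2, -5.2, 3.1, 0, 0, -12.3, -6.2, 3.8, 0]

```text
clock: 14.35
eef_pos: [434.5, 247.8, 99.7]
tool_rot: [2.419, -0.029, 0.34]
force: [0.6, 0.9, 0.2]
width: 0.3
gripper_force: 0.0
```

```bash
cat > seg.py <<'E'
from h import *
import cv2
from cell import viewer
np.set_printoptions(precision=1,suppress=True)
def cloud(n):
    c=viewer.camera_model(n);img,d=viewer.get_image(n)
    v,u=np.indices(d.shape);o=-c["R"].T@c["t"]
    D=np.stack([u,v,np.ones_like(u)],-1)@np.linalg.inv(c["mtx"]).T@c["R"]
    return img,d,((o+D*d[...,None])-F0)@Rf
def box(P,d,img,lo,hi,dark=None):
    k=np.all((P>lo)&(P<hi),-1)&(d>0)
    if dark: k&=img.max(2)<dark
    return P[k]
def rep(n,q):
    print(n,len(q), *( [np.percentile(q,a,0) for a in(3,50,97)] if len(q) else []))
E
python3 - <<'E'
from seg import *
plan([[-100,0,80],[-92,0,95]])
img,d,P=cloud("wrist");cv2.imwrite("pics/w5.png",img[...,::-1]);np.save("pics/w5P.npy",P)
rep("block",box(P,d,img,[-115,-120,190],[-64,-66,300],90))
rep("lip",box(P,d,img,[-105,-60,105],[-75,60,140]))
rep("lip right end",box(P,d,img,[-105,-80,118],[-75,-40,135]))
q=box(P,d,img,[-105,-60,121],[-66,60,135]);rep("liptop",q)
if len(q): 
  for a in range(-60,60,20):
    s=q[(q[:,1]>a)&(q[:,1]<a+20)]
    if len(s): print(a,np.percentile(s[:,0],3),np.median(s[:,2]))
E
```

```text
TIP filler [-155.2   -3.4  128.9] tool axis filler [ 0.7  0.1 -0.8] force [0.6 0.9 0.2]
[-100, 0, 80] [-0.5  0.9  7.3]
[-92, 0, 95] [-0.1  1.6 -0.6]
block 0
lip 2448 [-85.6 -41.2 116.2] [-79.9  13.1 120.2] [-75.7  57.4 125.2]
lip right end 75 [-84.  -44.9 118.2] [-78.  -42.3 119.9] [-75.8 -40.1 125. ]
liptop 1896 [-80.  -40.8 121.4] [-75.6  13.6 124.7] [-66.5  57.5 125.6]
-60 -78.00005595436716 124.70713569365837
-40 -78.63457796096277 124.63040127544552
-20 -79.19750249328546 124.64875491982592
0 -79.59664085983708 124.61899486891457
20 -80.02783576210037 124.73548005367269
40 -80.5640147882824 124.7249178951437
```

Run:
```python
from h import *
plan([[-102,0,80],[-86,0,78],[-86,0,90],[-86,0,100],[-86,0,200]])
```

```text
TIP filler [-155.3   -8.8  126.2] tool axis filler [ 0.66  0.1  -0.75] force [-5.6 -1.5 -3.3]
[-102, 0, 80] [0.13 0.98 7.05]
[-86, 0, 78] [-0.2   1.06  1.2 ]
[-86, 0, 90] [ 0.02  0.79 -0.9 ]
[-86, 0, 100] [ 0.02  0.66 -0.75]
[-86, 0, 200] [ 0.21  6.62 -7.49]
```

arm_command:
  series: [0, 0, 0, 0, 0, 0, 0, 0, 0, 0, 0, 0, 0, 0, 0, 0, 0, 0, 0, 0, 0, 0, 0, 0, 0]

```text
clock: 14.82
eef_pos: [436.9, 248.9, 101.2]
tool_rot: [2.419, -0.03, 0.339]
force: [0.6, -0.3, 0.3]
width: 0.1
gripper_force: 0.0
```

Run:
```python
from seg import *
plan([[-102,0,80],[-86,0,78],[-86,0,90],[-86,0,100],[-86,0,200]])
for n in("side","scene"):
    img,d,P=cloud(n);cv2.imwrite(f"pics/{n}6.png",img[...,::-1])
a=cv2.imread("pics/side6.png")[60:280,230:400];b=cv2.imread("pics/scene6.png")[80:300,200:400]
cv2.imwrite("pics/s6.png",cv2.resize(np.hstack([a,b]),None,fx=2.1,fy=2.1,interpolation=3))
```

```text
TIP filler [-155.7   -0.9  130.4] tool axis filler [ 0.7  0.1 -0.8] force [ 0.6 -0.3  0.3]
[-102, 0, 80] [-0.7  0.7  7.3]
[-86, 0, 78] [-0.2  1.1  1.2]
[-86, 0, 90] [ 0.   0.8 -0.9]
[-86, 0, 100] [ 0.   0.7 -0.8]
[-86, 0, 200] [ 0.3  6.6 -7.5]
```

View pics/s6.png

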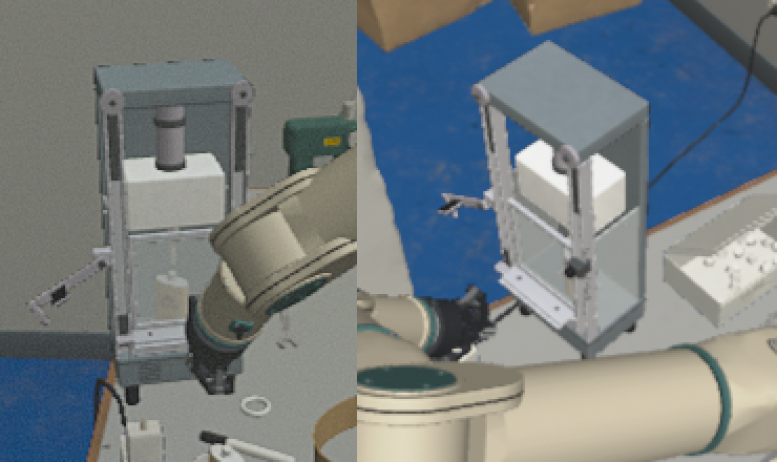

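The catch is open, with its arm at about (65,280) on the left, and the arm is clear of the filler, so the force was only a transient. Next I'll insert the fingers under the lip.

arm_command:
  series: [0, -0.2, 0.2, 2.4, 0, 0, -0.4, 0.5, 4.8, 0, 0, -0.7, 0.7, 7.3, 0, 0, -0.7, 0.7, 7.3, 0, 0, -0.7, 0.7, 7.3, 0]

```text
clock: 15.33
eef_pos: [448.2, 195.4, 50.2]
tool_rot: [2.418, -0.028, 0.338]
force: [0.6, 0.7, -0.5]
width: -0.1
gripper_force: 0.0
```

arm_command:
  series: [0, -0.1, 0.5, 0.6, 0, 0, -0.2, 1.1, 1.2, 0, 0, -0.2, 1.5, 0.7, 0, 0, -0.2, 1.9, 0.3, 0, 0, -0.2, 1.9, 0.3, 0]

```text
clock: 15.75
eef_pos: [452.3, 181.2, 62.2]
tool_rot: [2.42, -0.031, 0.34]
force: [0.4, 0.4, -0.1]
width: -0.1
gripper_force: 0.0
```

Run:
```python
from seg import *
plan([[-86,0,90],[-86,0,100],[-86,0,140]])
img,d,P=cloud("wrist")
rep("liptop",box(P,d,img,[-105,-60,121],[-66,60,150]))
```

```text
TIP filler [-86.3  -0.5  91.4] tool axis filler [ 0.7  0.1 -0.8] force [ 0.4  0.4 -0.1]
[-86, 0, 90] [ 0.  -0.1  0.1]
[-86, 0, 100] [ 0.   0.7 -0.8]
[-86, 0, 140] [ 0.1  2.6 -3. ]
liptop 4027 [-104.4   -8.1  121.4] [-78.2  19.3 124.9] [-66.8  57.8 149.6]
```

arm_command:
  series: [0, 0, 0.6, -0.1, 0, 0, 0, 0.9, -0.5, 0, 0, 0, 1.3, -0.9, 0, 0, 0, 1.6, -1.3, 0, 0, 0, 1.9, -1.6, 0]

```text
clock: 16.22
eef_pos: [452.6, 178.3, 85.5]
tool_rot: [2.421, -0.03, 0.342]
force: [-0.5, 5.5, -2.2]
width: -0.2
gripper_force: 3.0
```

Run:
```python
from seg import *
plan([[-84,0,150],[-84,0,200]])
img,d,P=cloud("wrist")
q=box(P,d,img,[-100,20,118],[-66,58,180]);print(np.histogram(q[:,2],np.arange(118,180,3)))
```

```text
TIP filler [-83.4  -0.9 114.8] tool axis filler [ 0.7  0.1 -0.8] force [-0.5  5.5 -2.2]
[-84, 0, 150] [ 0.2  2.3 -2.7]
[-84, 0, 200] [ 0.1  3.3 -3.8]
(array([   0,    0,    0,    0,    0,    0,  301, 1063,  519, 1355,    0,
          0,    0,    0,    0,    0,    0,    0,    0,    0]), array([118, 121, 124, 127, 130, 133, 136, 139, 142, 145, 148, 151, 154,
       157, 160, 163, 166, 169, 172, 175, 178]))
```

arm_command:
  series: [0, 0, 0.5, -0.6, 0, 0, 0, 1.0, -1.2, 0, 0, 0.1, 1.6, -1.8, 0, 0, 0.1, 2.1, -2.4, 0, 0, 0.15, 2.6, -3, 0]

```text
clock: 16.68
eef_pos: [452.3, 178.2, 125.6]
tool_rot: [2.42, -0.03, 0.341]
force: [-1.0, 5.3, -2.2]
width: 0.2
gripper_force: 2.9
```

arm_command:
  series: [0, 0, 0.5, -0.6, 0, 0, 0, 1.0, -1.2, 0, 0, 0.1, 1.6, -1.8, 0, 0, 0.1, 2.1, -2.4, 0, 0, 0.15, 2.6, -3, 0]

```text
clock: 17.1
eef_pos: [452.3, 178.2, 165.2]
tool_rot: [2.42, -0.029, 0.34]
force: [-0.2, 4.5, -2.6]
width: 0.1
gripper_force: 2.8
```

Run:
```python
from seg import *
plan([[-84,0,200],[-84,0,210],[-84,0,220]])
img,d,P=cloud("wrist")
q=box(P,d,img,[-100,20,168],[-66,58,290]);print(np.histogram(q[:,2],np.arange(168,290,3)))
for n in("side","scene"):
    img,d,P=cloud(n)
    rep(n+"block",box(P,d,img,[-115,-120,180],[-55,-60,290],85)); rep(n+"lip",box(P,d,img,[-90,-40,150],[-76,40,290]))
```

```text
TIP filler [-83.4  -1.1 194.5] tool axis filler [ 0.7  0.1 -0.8] force [-0.2  4.5 -2.6]
[-84, 0, 200] [ 0.1  0.3 -0.4]
[-84, 0, 210] [ 0.   0.7 -0.8]
[-84, 0, 220] [ 0.   0.7 -0.8]
(array([   0,    0,    0,    0,    0,    0,    0,    0,    0,    0,    0,
          0,    0,    0,    0,    7,  329, 1044,  575, 1292,    0,    0,
          0,    0,    0,    0,    0,    0,    0,    0,    0,    0,    0,
          0,    0,    0,    0,    0,    0,    0]), array([168, 171, 174, 177, 180, 183, 186, 189, 192, 195, 198, 201, 204,
       207, 210, 213, 216, 219, 222, 225, 228, 231, 234, 237, 240, 243,
       246, 249, 252, 255, 258, 261, 264, 267, 270, 273, 276, 279, 282,
       285, 288]))
sideblock 3 [-75.9 -91.7 209.7] [-67.7 -87.1 250.6] [-56.9 -68.2 254.8]
sidelip 59 [-86.4   7.1 198.3] [-81.2  21.2 225.3] [-77.1  39.6 231.5]
sceneblock 50 [-80.2 -96.6 250.8] [-68.4 -89.4 260.7] [-56.3 -78.1 268.1]
scenelip 71 [-89.5 -37.9 198.1] [-81.6 -13.7 223.7] [-76.9  -1.7 248.4]
```

Run:
```python
from h import *
import cv2
np.set_printoptions(precision=0,suppress=True)
def hit(c,u,v,xf):
    o,d=ray(c,u,v);o=Rf.T@(o-F0);d=Rf.T@d;return o+d*(xf-o[0])/d[0]
for n,(u0,u1,v0,v1) in(("side",(338,354,163,184)),("scene",(296,313,199,219))):
    g=cv2.imread(f"pics/{n}0.png").max(2)[v0:v1,u0:u1];print(n,u0,v0);print(g)
for n,col,rows in(("side",346,range(167,182)),("scene",304,range(202,216))):
    print(n,[(v,np.round(hit(C[n],col,v,-86)),np.round(hit(C[n],col,v,-62))) for v in rows][::3])
```

```text
side 338 163
[[ 84  79 114 138 132 134 130  97 100 123 145 158 151 160 162 149]
 [ 87  78 120 136 135 136 132 104 104 145 158 157 148 142 130 129]
 [ 92  78 118 137 129 131 128 101 103 151 159 151 141 132 121 119]
 [ 85  82 125 134 135 133 127 101 100 146 165 152 144 132 121 120]
 [ 79  78 117 137 133 134 131  97 111 137 143 152 149 132 126 120]
 [141  78 116 140 133 139 133 101 117 115  96 115 137 134 123 132]
 [124  89 120 130 119 120 113  93  89  97  72  86 109 115 108 107]
 [121  86 123 117  84  88  86  87  84  86  88  79  98 118 134 139]
 [119  93 135 137  75  69  86  85  82  77  78  65  81 127 146 149]
 [119  88 122 138 111  79  66  66  60  67  71  69  79 122 150 153]
 [135 130 131 129 124  96  58  50  53  52  59  61  95 133 149 152]
 [123 104 106 104 114  92  49  46  49  45  50  52  99 139 147 148]
 [107  66  87  88  97  80  52  41  45  46  43  54  93 135 149 151]
 [104  75 120 124  91  64  56  45  49  41  39  42  96 137 147 150]
 [102  83 124 142 103  84  81  62  37  32 129 148 124 138 146 155]
 [108  90 129 138 129 130 126  88 108 104 139 152 129 140 149 152]
 [108  94 128 1
[... 1693 characters left out ...]
 146 141 140 149 148 146 158 154 154 145 125 125 150 152 151]]
side [(167, array([-86., -79., 287.]), array([-62., -84., 276.])), (170, array([-86., -79., 278.]), array([-62., -85., 267.])), (173, array([-86., -79., 269.]), array([-62., -85., 258.])), (176, array([-86., -79., 260.]), array([-62., -85., 249.])), (179, array([-86., -80., 251.]), array([-62., -85., 239.]))]
scene [(202, array([ -86., -111.,  320.]), array([-62., -83., 277.])), (205, array([ -86., -111.,  307.]), array([-62., -82., 263.])), (208, array([ -86., -110.,  295.]), array([-62., -81., 250.])), (211, array([ -86., -109.,  282.]), array([-62., -80., 236.])), (214, array([ -86., -108.,  268.]), array([-62., -80., 222.]))]
```

arm_command:
  series: [0, 0, 0.5, -0.6, 0, 0, 0, 1.0, -1.2, 0, 0, 0.1, 1.6, -1.8, 0, 0, 0.1, 2.1, -2.4, 0, 0, 0.1, 2.4, -2.7, 0]

```text
clock: 17.67
eef_pos: [452.1, 177.1, 201.9]
tool_rot: [2.419, -0.029, 0.339]
force: [-1.6, 2.3, -3.3]
width: 0.1
gripper_force: 1.7
```

Run:
```python
from seg import *
img,d,P=cloud("wrist")
q=box(P,d,img,[-100,20,228],[-66,58,290]);print(np.histogram(q[:,2],np.arange(228,290,2)))
plan([[-84,0,220],[-120,0,205],[-170,-60,250],[-175,-125,290]])
```

```text
(array([   0,    0,    0,    0,    0,    0,    0,    0,    0,    0,    0,
          0,   11,  178,  450,  799,  313, 1437,  131,    0,    0,    0,
          0,    0,    0,    0,    0,    0,    0,    0]), array([228, 230, 232, 234, 236, 238, 240, 242, 244, 246, 248, 250, 252,
       254, 256, 258, 260, 262, 264, 266, 268, 270, 272, 274, 276, 278,
       280, 282, 284, 286, 288]))
TIP filler [-82.4  -0.9 231.6] tool axis filler [ 0.7  0.1 -0.8] force [-1.4  0.7 -0.4]
[-84, 0, 220] [ 0.1 -0.9  0.8]
[-120, 0, 205] [ 0.4 -3.7 -1.2]
[-170, -60, 250] [-5.2 -1.2 -7.2]
[-175, -125, 290] [-6.3  1.8 -4. ]
```

arm_command:
  series: [0, 0.1, -0.5, 0.4, 0, 0, 0.1, -1.2, 0.9, 0, 0, 0.3, -3, 0.3, 0, 0, 0.5, -4.6, -0.4, 0, 0, -0.5, -4.8, -2, 0]

```text
clock: 18.13
eef_pos: [432.0, 225.2, 180.7]
tool_rot: [2.418, -0.027, 0.343]
force: [0.5, 0.5, 1.2]
width: 0.0
gripper_force: 0.0
```

arm_command:
  series: [0, -1, 0, -2.5, 0, 0, -2.5, 0, -5, 0, 0, -5, 0.3, -7, 0, 0, -8, 0.6, -9, 0, 0, -10.5, 0.9, -9.8, 0]

```text
clock: 18.55
eef_pos: [310.2, 243.9, 260.6]
tool_rot: [2.419, -0.03, 0.343]
force: [-0.3, 1.0, -0.3]
width: 0.2
gripper_force: 0.0
```

arm_command:
  series: [0, 0, 0, 0, 0, 0, 0, 0, 0, 0, 0, 0, 0, 0, 0, 0, 0, 0, 0, 0, 0, 0, 0, 0, 0]

```text
clock: 18.97
eef_pos: [312.2, 241.4, 260.0]
tool_rot: [2.418, -0.029, 0.339]
force: [-0.4, 0.7, 0.2]
width: -0.2
gripper_force: 0.0
```

Run:
```python
from seg import *
plan([[-175,-125,290]])
img,d,P=cloud("wrist");cv2.imwrite("pics/w7.png",img[...,::-1])
print(proj(viewer.camera_model("wrist"),F0+Rf@[-74,-80,259]))
q=box(P,d,img,[-90,-100,180],[-52,-62,300],80);rep("block",q);print(np.histogram(q[:,2],np.arange(230,290,3)))
q=box(P,d,img,[-95,-62,245],[-66,60,280]);rep("lip",q);print(np.histogram(q[:,2],np.arange(245,280,1)))
```

```text
TIP filler [-175.4 -124.2  289.2] tool axis filler [ 0.7  0.1 -0.8] force [-0.4  0.7  0.2]
[-175, -125, 290] [-0.1  0.1 -0. ]
[392.8 170.8]
block 1119 [-79.2 -92.9 214.2] [-63.8 -80.  262.7] [-52.1 -73.  287.8]
(array([ 23,  11,   2,   0,   0,   6,  33,  53,  74,  93, 153, 204,  99,
        33,  29,  33,  31,  29,  33]), array([230, 233, 236, 239, 242, 245, 248, 251, 254, 257, 260, 263, 266,
       269, 272, 275, 278, 281, 284, 287]))
lip 3476 [-85.1 -55.8 256. ] [-78.2  -1.6 262.2] [-67.   43.3 265.1]
(array([   0,    0,    0,    0,    0,    0,    0,    0,    0,   13,   85,
        135,  193,  273,  638,  212,  157,  185,  340, 1067,  171,    6,
          1,    0,    0,    0,    0,    0,    0,    0,    0,    0,    0,
          0]), array([245, 246, 247, 248, 249, 250, 251, 252, 253, 254, 255, 256, 257,
       258, 259, 260, 261, 262, 263, 264, 265, 266, 267, 268, 269, 270,
       271, 272, 273, 274, 275, 276, 277, 278, 279]))
```

Run:
```python
from seg import *
img,d,P=cloud("wrist")
h=lambda q,a,b,s:print(len(q),dict(zip(np.arange(a,b,s),np.histogram(q,np.arange(a,b+s,s))[0])))
for lo in(-84,-80,-76,-72,-68):
    q=box(P,d,img,[lo,-95,240],[lo+4,-70,280],110);print("xf",lo);h(q[:,2],246,274,2)
print("cone zone")
for y in(-74,-72,-70,-68,-66):
    q=box(P,d,img,[-90,y,240],[-63,y+2,280]);print(y,len(q),[np.percentile(q,a,0) for a in(5,50,95)] if len(q) else "")
```

```text
xf -84
1 {np.int64(246): np.int64(0), np.int64(248): np.int64(0), np.int64(250): np.int64(0), np.int64(252): np.int64(0), np.int64(254): np.int64(0), np.int64(256): np.int64(0), np.int64(258): np.int64(1), np.int64(260): np.int64(0), np.int64(262): np.int64(0), np.int64(264): np.int64(0), np.int64(266): np.int64(0), np.int64(268): np.int64(0), np.int64(270): np.int64(0), np.int64(272): np.int64(0)}
xf -80
193 {np.int64(246): np.int64(0), np.int64(248): np.int64(2), np.int64(250): np.int64(17), np.int64(252): np.int64(29), np.int64(254): np.int64(25), np.int64(256): np.int64(33), np.int64(258): np.int64(34), np.int64(260): np.int64(37), np.int64(262): np.int64(16), np.int64(264): np.int64(0), np.int64(266): np.int64(0), np.int64(268): np.int64(0), np.int64(270): np.int64(0), np.int64(272): np.int64(0)}
xf -76
44 {np.int64(246): np.int64(0), np.int64(248): np.int64(0), np.int64(250): np.int64(0), np.int64(252): np.int64(0), np.int64(254): np.int64(1), np.int64(256): np.int64(1), np.int64(258): np.int64(5), np.int64(260): np.int64(18), np.int64(262): np.int64(19), np.int64(264): np.int6
[... 735 characters left out ...]
), np.int64(260): np.int64(7), np.int64(262): np.int64(9), np.int64(264): np.int64(58), np.int64(266): np.int64(23), np.int64(268): np.int64(0), np.int64(270): np.int64(0), np.int64(272): np.int64(0)}
cone zone
-74 50 [array([-70.5, -73.8, 248.6]), array([-68.6, -73. , 259.7]), array([-64.2, -72.2, 265.2])]
-72 33 [array([-69.6, -71.9, 253.4]), array([-67.9, -71.1, 258.4]), array([-63.9, -70.2, 262.4])]
-70 29 [array([-68.6, -69.9, 252.6]), array([-66.5, -69.1, 259.1]), array([-63.9, -68.2, 261.2])]
-68 18 [array([-67.7, -67.8, 254.7]), array([-66.3, -67.1, 257.8]), array([-63.6, -66.4, 260.2])]
-66 17 [array([-66.6, -66. , 254.4]), array([-64.9, -65.1, 257.3]), array([-63.2, -64.1, 258.4])]
```

The lip's mid-height measures 259.5 mm and the pointer tip about 256.5 mm, both in the same view, so it is about 3 mm high against the 8 mm allowed. The arm is clear and the catch was open in the last view, so I'm handing it in.

```bash
python3 -c "
from cell import workorder;print(workorder.finish_job())"
```

```text
the job is handed in; nothing more can be done
None
```

The job is handed in, verdict not shown: the catch is swung aside, the lip measured about 3 mm above the pointer tip (8 mm allowed), and the arm is clear of everything.

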